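# Hold the seed-moisture tweezers at their 20 mm mark round a seed

### The job

Take the moisture-probe tweezers off their stand and ease the two round plates down astride the bean on the pedestal, one plate facing each of its long flanks and the bean midway between them, without touching the bean or resting on the stage. Squeeze the sprung arms until the pointer is at the long line of the scale (plates 20 mm apart) and hold them level with that gap steady for the 3 seconds of the reading. Finish still holding the tweezers like that, and leave the bottle, the beaker and the timer where they stand.

Things in the scene. Friction and masses are not known exactly. Their poses are not given: they have to be found in the camera images.
- probe: Sprung tweezers-shaped moisture meter, 54 g, level on its stand. Origin: grip centre, midway between the black ribbed thumb pads, half-way up (68 mm above the worktop at start); x along the arms to the plates, y left, z up. Pads 36 mm long, 16 mm high, 38 mm over their outsides when free. Arms 10 mm high, to x = 48 mm; grey head 26 mm wide, 16 mm high, x = -121 to -79 mm.
- probe_arm_l (a joint): Squeeze of each arm (both move alike), rad: 0 free, 0.064 at the mark, 0.12 stop. Plate gap = 36 mm - 250 mm x value; width over the pads = 38 mm - 160 mm x value (28 mm at the mark). The arms spring back: squeeze at the pads about 150 N x value (9.6 N at the mark, 18 N at the stop).
- scale (a point): Middle of the flat aluminium scale that crosses the arms on top, 25 mm ahead of the grip centre and 7 mm above it; 7 mm wide, fixed to the left arm, its free end up to 16 mm outside the right arm. Short lines every 4 mm of plate gap; the black pointer on the right arm meets the one long line at 20 mm.
- plate_l (a point): Centre of the inner face of the left round plate (14 mm across, 2 mm thick, upright). In the probe's frame 45 mm ahead of and 45 mm below the grip centre; the leg and plate together reach 4 mm outwards of this face, and the plate's lower edge is 52 mm below the grip centre.
- plate_r (a point): The same of the right plate. The distance between the two points is the plate gap.
- plates_mid (a point): The point midway between the two plates: 45 mm ahead (x) of the grip centre and 45 mm below it, whatever the gap.
- seed: The brown bean, 16 mm long (its x axis), 9 mm wide and high, fixed in the cup of the stage's pedestal. Origin: its centre, 27 mm above the worktop; z up. The plates belong on its +y and -y flanks, with the tweezers' length along the bean's length (either way round).
- stage: Fixed round aluminium foot, 72 mm across and 10 mm high, with a white pedestal in the middle (22 mm across up to 13 mm high, then tapering to 7 mm across, up to 23 mm high). Origin: centre of its underside; x along the bean.
- stand: Fixed grey stand for the tweezers, base 180 x 60 x 6 mm. Origin on the worktop straight below the tweezers' grip centre; x along the tweezers towards the plates. Cross-bars carry the arms at x = 33 mm and the head at x = -101 mm, with ears at their ends up to 72 mm high (23 to 28 mm to either side) and 69 mm; between the bars the thumb pads hang free, 54 mm above the base.
- reagent: Brown screw-capped reagent bottle, 45 mm across, 78 mm high; origin under its centre. Stays where it is.
- beaker: Small empty glass beaker, 53 mm across, 67 mm high; origin under its centre. Stays where it is.
- timer: Small digital timer, 24 x 68 x 60 mm, standing on its foot; origin under its centre. Stays where it is.

How it is judged:
On the way, in this order (a step that is already met when the one before it is completed fails the run):
1. the tweezers are lifted clear of their stand (height (world z) of probe above 0.085 m and contact force between probe and stand below 0.05 N and contact force between probe and the fingers above 0.5 N), for 0.2 s.
2. the plates are astride the bean at the 20 mm mark (18 to 22 mm) and stay so for 2 s (distance between plate_l and plate_r between 0.018 and 0.022 m and horizontal distance between plates_mid and seed below 0.005 m and z of plates_mid in the frame of seed between -0.004 and 0.004 m and angle between the x axis of probe and the x axis of seed, either way round below 0.25 rad and angle between probe's own z axis and vertical below 0.2 rad and contact force between probe and the fingers above 1 N and contact force between probe and stage below 0.1 N and contact force between probe and stand below 0.1 N), for 2 s.
At the end, for the whole second after the job is handed in: Fingers still hold the tweezers (over 1 N), free of stand and stage, at rest; plates 18 to 22 mm apart; their midpoint within 5 mm of the bean's centre from above and 4 mm in height; tweezers along the bean within 0.25 rad, level within 0.2 rad (all of step 2 and linear speed of probe below 0.02 m/s and angular speed of probe below 0.15 rad/s and velocity of joint probe_arm_l between -0.05 and 0.05 rad/s); the arm keeps its last pose, push and grip.
It fails at once if the tweezers or the fingers touch the bean (over 0.3 N) (contact force between any of probe, the fingers and seed above 0.3 N).
It fails at once if the tweezers are dropped on the worktop (height (world z) of plates_mid below 0.01 m).
It fails at once if the bottle, the beaker or the timer is moved by over 20 mm (distance of any of reagent, beaker, timer from where it was at the start of the episode above 0.02 m).
It also fails if it takes over 42 s, if anything falls off the work surface, if the arm or the gripper's body presses on something with over 40 N, if the wrist force passes 120 N, or if a joint passes its speed limit or range.

### The arm

A 6-joint arm with a two-finger parallel gripper is mounted at the origin on the work surface; the furniture and walls round the work are solid. World frame = base frame: x ahead of the robot, y to its left, z up, the work surface at z = 0. Lengths are in m, angles in rad, forces in N, time in s.
With the tool pointing down it reaches from about 0.375 to 0.9 m from the base axis. Payload 3.1 kg.
Tool frame: the origin (TCP) lies at the very end of the fingers, on their centre line; the grasp point (between the pads) lies 19 mm behind it (tcp_to_grasp is the distance from the TCP to the grasp point, in m); z points along the fingers, y is the direction in which the jaws open and shut (so a half turn about z gives the same grasp; the last joint's range is limited). The gripper opens to 85 mm and grips with 20 to 120 N. Pads are 22 mm wide; open, the fingers measure 114 mm over their backs; the gripper's body (76 mm by 85 mm) begins 54 mm behind the grasp point. The pads swing forward as they close: fully open they stand 13 mm farther back than shut.
Start: joints at [1.071, 0.527, 1.433, -0, 1.181, -0.178], TCP at [0.197, 0.593, 0.231] pointing down, gripper open.
Joint ranges: [-3.08, 3.08], [-0.75, 2.2], [0.22, 2.44], [-1.43, 4.57], [0, 2.65], [-2.85, 2.85]. Speed limits (rad/s): [2.79, 2.79, 3.14, 3.14, 3.14, 3.14].

### API

Orientations are given as a unit quaternion [x, y, z, w].
In Python, from station import sense, snapshot, camera_info, sign_off, tcp_to_grasp gives the robot as it stands.
- The arm moves only by the shell command python3 -m inch 'ROWS' [FORCE]. ROWS is JSON, a list of rows, each a list of 3 entries, a list of its own where there are three numbers: the closure, from -1 (fully open) to 1 (shut), so that 0 is half open, then the shift along the tool's x, y, z normalised to -1 to 1, where 1 is 10 cm, then the turn, a rotation vector about the tool's x, y, z normalised to -1 to 1, where 1 is 360 degrees. In form: [[jaw, [dx, dy, dz], [ax, ay, az]], ...]. A call has 1 to 20 rows; each row is the pose to reach, as a shift and turn from the pose commanded when the call began, along the tool's axes at that moment, turning the shorter way round; what a row does not reach only later rows make up. A row lasts 1/10 s, in which the tool goes at most 50 mm and 8.59 degrees, less where a joint would pass 70% of its speed; a pose out of reach is approached as far as the arm can. A call with a number of a shift or a turn outside -1 to 1 is refused whole. A call with a gripper value outside its range is refused whole. The fingers move at their own pace and stop on an object; FORCE is the grip in N (left out, the last holds). Time passes only in rows, so rows that repeat a pose let the fingers close. It gives the time, the measured TCP pose, the force and the opening at its end, in the units of the state.
- sense(): the state, without advancing time (a new reading comes with each control period).
- snapshot(name): name is "scene" or "top" or "wrist"; returns (picture, depth): 420x560x3 uint8, blue, green, red; 420x560 float32, m along the optical axis (not along the pixel's ray), 0 where there is no reading.
- camera_info(name): a dict with "K" (3x3 intrinsics, pixels), "dist" ([k1, k2, p1, p2, k3] as OpenCV has them; the pictures are not rectified), "origin" and "orientation" of the camera in the world. Camera axes: x right, y down, z forward; pixel columns grow to the right and rows downward; lengths in m; the calibration is good to about 2 mm. A picture is of the moment at which its call begins: read the wrist's pose just before it. camera_info takes no time and is no camera call; for the wrist camera it gives the pose at the moment of the call.
- sign_off(): hands the job in, once; it reports no verdict.
The state is a dict: "t": time; "q": joint angles; "qd": joint speeds; "tau": joint torques, N m; "tcp_pos": TCP position; "tool_rot": TCP orientation; "force": force on the tool from outside, world axes, zero at the start; "ft_torque": the same for the moment, N m; "finger_gap": opening from 0.0 (shut) to 1.0 (fully open).
Only numpy, scipy, OpenCV 4.12 (cv2) and the standard library are available. Lean on these libraries where they do the work, as an engineer would, in place of code of your own. Each camera call takes 0.05 s, during which the arm holds its last target.

## Working session

There is one attempt and no reset: what is moved stays moved. The work goes in short steps, Python scripts to look and compute and a shell command to move; the robot and the scene stay as the last step left them, time stands still between calls to the robot, and variables do not carry over. Pictures are saved under pics/ and viewed, and the job is handed in when it is done.

```bash
ls; mkdir -p pics
python3 - <<'E'
from station import *
import cv2
print(sense(), tcp_to_grasp)
for n in("scene","top","wrist"):
    p,d=snapshot(n); cv2.imwrite(f"pics/{n}0.png",p)
    import numpy as np; np.save(f"pics/{n}0.npy",d)
    print(n,camera_info(n))
E
```

```text
pics
{'t': 0.0, 'q': array([ 1.07150198e+00,  5.28458191e-01,  1.43391123e+00,  2.53069989e-06,
        1.18137078e+00, -1.78513828e-01]), 'qd': array([-0.00045575, -0.00158867, -0.00029529, -0.00028513, -0.00021113,
       -0.00060676]), 'tau': array([ 5.49498855e-04, -4.42349625e+01, -1.78024113e+01, -3.39094941e-04,
        8.56089173e-03,  1.77752948e-06]), 'tcp_pos': array([0.19670025, 0.59249009, 0.23033566]), 'tool_rot': array([ 1.59703854e-01,  9.87164387e-01, -1.01230902e-03, -3.58083957e-04]), 'force': array([-0.43394056,  0.15496157,  0.91330716]), 'ft_torque': array([-0.02465683, -0.03527793,  0.0296831 ]), 'finger_gap': 1.001853423576428} 0.0187
scene {'K': array([[503.64174106,   0.        , 276.28956876],
       [  0.        , 503.64174106, 218.30446218],
       [  0.        ,   0.        ,   1.        ]]), 'dist': array([-0.09672197,  0.        ,  0.        ,  0.        ,  0.        ]), 'origin': array([-0.06027605, -0.88577415,  0.50389492]), 'orientation': array([ 0.80055894, -0.23506951,  0.15482374, -0.52903432])}
top {'K': array([[462.0484279 ,   0.        , 285.87617619],
       [  0.        , 462.0484279 , 215.22529329],
       [  0.        ,   0.        ,   1.        ]]), 'dist': array([-0.05461734,  0.        ,  0.        ,  0.        ,  0.        ]), 'origin': array([ 0.28318579, -0.07676241,  1.13522354]), 'orientation': array([ 0.71043571, -0.69793044,  0.06138474, -0.0663786 ])}
wrist {'K': array([[343.8223868 ,   0.        , 277.81497943],
       [  0.        , 343.8223868 , 206.2744042 ],
       [  0.        ,   0.        ,   1.        ]]), 'dist': array([-0.07236317,  0.        ,  0.        ,  0.        ,  0.        ]), 'origin': array([0.13351143, 0.61397403, 0.37434439]), 'orientation': array([0.80378469, 0.57980795, 0.07787154, 0.10811541])}
```

View pics/scene0.png

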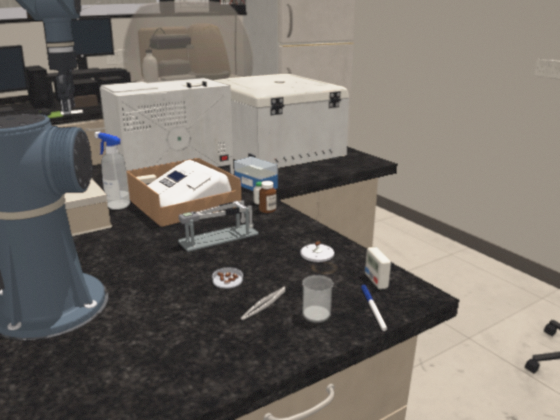

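View pics/top0.png

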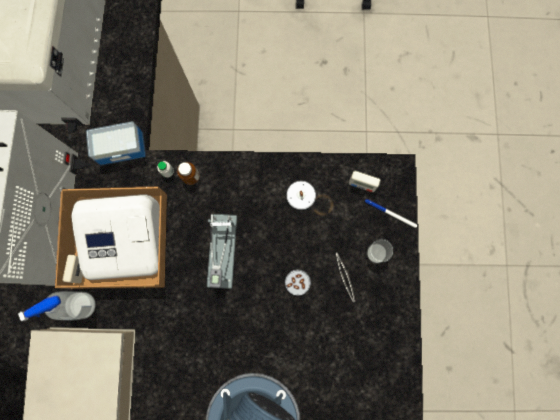

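View pics/wrist0.png

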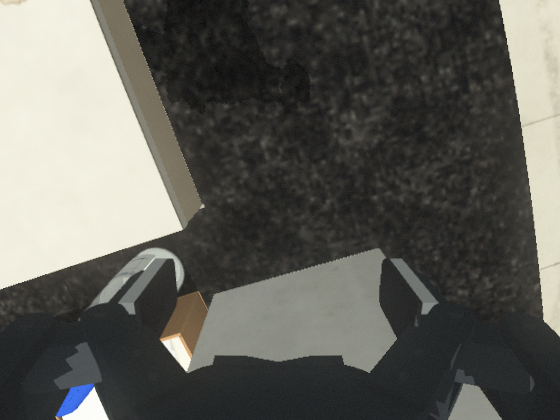

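```bash
cat > h.py <<'E'
import numpy as np, cv2
from station import *
from scipy.spatial.transform import Rotation as R
def ray(ci,uv):
    p=cv2.undistortPoints(np.array(uv,float).reshape(-1,1,2),ci["K"],ci["dist"]).reshape(-1,2)
    d=np.c_[p,np.ones(len(p))]
    return ci["origin"],R.from_quat(ci["orientation"]).apply(d)
def onplane(ci,uv,z):
    o,d=ray(ci,uv); return o+d*((z-o[2])/d[:,2])[:,None]
def proj(ci,P):
    Rm=R.from_quat(ci["orientation"]).inv(); rv=Rm.as_rotvec(); t=-Rm.apply(ci["origin"])
    return cv2.projectPoints(np.array(P,float).reshape(-1,1,3),rv,t,ci["K"],ci["dist"])[0].reshape(-1,2)
E
python3 - <<'E'
import cv2,numpy as np
a=cv2.imread("pics/top0.png"); b=cv2.imread("pics/scene0.png")
c1=cv2.resize(a[205:300,190:255],None,fx=6,fy=6,interpolation=cv2.INTER_CUBIC)
c2=cv2.resize(a[170:220,275:330],None,fx=7,fy=7,interpolation=cv2.INTER_CUBIC)
o=np.zeros((570,800,3),np.uint8);o[:c1.shape[0],:c1.shape[1]]=c1;o[:c2.shape[0],400:400+c2.shape[1]]=c2
cv2.imwrite("pics/z1.png",o)
from h import *
ci=camera_info("top")
for n,uv,z in[("stage",(301,195),.01),("stand",(222,250),.06),("seed",(301,194),.027),("reagent",(185,170),.078),("beaker",(380,250),.0),("timer",(365,180),.06)]:print(n,onplane(ci,[uv],z))
E
```

```text
stage [[ 0.54090692 -0.10369251  0.01      ]]
stand [[0.39457101 0.08051824 0.06      ]]
seed [[ 0.53953366 -0.10325489  0.027     ]]
reagent [[0.58173806 0.17447481 0.078     ]]
beaker [[ 0.40757226 -0.30060362  0.        ]]
timer [[ 0.56907326 -0.255758    0.06      ]]
```

View pics/z1.png

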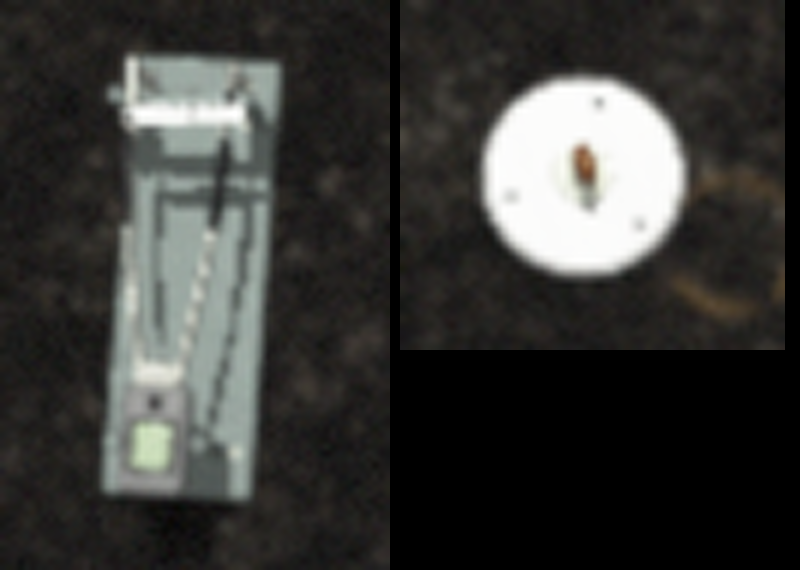

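Run:
```python
from h import *
ci=camera_info("top")
f=lambda x,y:(190+(x-.5*5)/6,205+(y-2.5)/6)
b=onplane(ci,[f(135,55),f(282,62),f(250,500),f(103,492)],.006);print(b.round(4),b.mean(0))
print(np.degrees(np.arctan2(*((b[0]+b[1]-b[2]-b[3])[[1,0]]))))
for n,p,z in [("head",(153,440),.077),("scale",(185,113),.075)]:print(n,onplane(ci,[f(*p)],z).round(4))
a=cv2.imread("pics/top0.png").astype(int)
m=((a.min(2)>140)).astype(np.uint8); m[:,:280]=0;m[:,330:]=0;m[:175]=0;m[215:]=0
M=cv2.moments(cv2.morphologyEx(m,cv2.MORPH_CLOSE,np.ones((7,7))),True);print("stage",onplane(ci,[(M['m10']/M['m00'],M['m01']/M['m00'])],.01))
s=((a[...,2]-a[...,0]>40)&(np.arange(560)[None]>290)&(np.arange(560)[None]<312)&(np.arange(420)[:,None]>182)&(np.arange(420)[:,None]<206)).astype(np.uint8)
M=cv2.moments(s,True);th=.5*np.arctan2(2*M['mu11'],M['mu20']-M['mu02']);c=np.array((M['m10']/M['m00'],M['m01']/M['m00']));dd=6*np.array([np.cos(th),np.sin(th)])
print(M['m00']);P=onplane(ci,[c,c+dd],.027);print("bean",P,np.degrees(np.arctan2(*(P[1]-P[0])[[1,0]])))
s=sense();print(s['tcp_pos'],R.from_quat(s['tool_rot']).as_matrix().round(3))
```

```text
[[0.4902 0.1171 0.006 ]
 [0.4883 0.0558 0.006 ]
 [0.3085 0.0621 0.006 ]
 [0.3105 0.1218 0.006 ]] [0.39937973 0.08920109 0.006     ]
-1.7721519136360642
head [[0.3287 0.0912 0.077 ]]
scale [[0.455  0.0847 0.075 ]]
stage [[ 0.54176593 -0.10287734  0.01      ]]
11.0
bean [[ 0.54274451 -0.10321574  0.027     ]
 [ 0.52823498 -0.10726788  0.027     ]] -164.39629635726806
[0.19678939 0.59264193 0.2305651 ] [[-0.949  0.315 -0.001]
 [ 0.315  0.949 -0.001]
 [ 0.    -0.002 -1.   ]]
```

Run:
```python
from h import *
ci=camera_info("top");d=np.load("pics/top0.npy")
v,u=np.mgrid[0:420:1,0:560:1]
p=cv2.undistortPoints(np.stack([u,v],-1).reshape(-1,1,2).astype(float),ci["K"],ci["dist"]).reshape(-1,2)
P=R.from_quat(ci["orientation"]).apply(np.c_[p,np.ones(len(p))]*d.reshape(-1,1))+ci["origin"]
P=P[d.ravel()>0]
G=np.full((16,16),np.nan)
for i in range(16):
  for j in range(16):
    x=-.1+i*.05;y=-.15+j*.05
    k=(abs(P[:,0]-x)<.025)&(abs(P[:,1]-y)<.025)
    if k.any():G[i,j]=P[k,2].max()
np.set_printoptions(linewidth=200)
print("y",np.arange(16)*.05-.15)
for i in range(16):print(round(-.1+i*.05,2),G[i].round(2))
```

```text
y [-1.50000000e-01 -1.00000000e-01 -5.00000000e-02  2.77555756e-17  5.00000000e-02  1.00000000e-01  1.50000000e-01  2.00000000e-01  2.50000000e-01  3.00000000e-01  3.50000000e-01  4.00000000e-01
  4.50000000e-01  5.00000000e-01  5.50000000e-01  6.00000000e-01]
-0.1 [nan nan nan nan nan nan nan nan nan nan nan nan nan nan nan nan]
-0.05 [nan nan nan nan nan nan nan nan nan nan nan nan nan nan nan nan]
0.0 [0.01 0.02  nan  nan 0.07 0.02 0.01 0.01 0.01 0.09 0.09 0.09 0.09 0.09 0.01 0.01]
0.05 [0.01 0.28 0.08 0.29 0.28 0.02 0.01 0.01 0.01 0.09 0.09 0.09 0.09 0.09 0.01 0.01]
0.1 [0.01 0.31 0.33 0.33 0.02 0.01 0.01 0.01 0.01 0.09 0.09 0.09 0.09 0.09 0.01 0.01]
0.15 [0.01 0.01 0.01 0.01 0.01 0.01 0.01 0.01 0.01 0.09 0.09 0.09 0.09 0.09 0.01 0.01]
0.2 [0.01 0.01 0.01 0.01 0.01 0.01 0.01 0.01 0.01 0.09 0.09 0.09 0.09 0.09 0.01 0.01]
0.25 [0.01 0.01 0.01 0.01 0.01 0.01 0.01 0.01 0.01 0.01 0.01 0.2  0.21 0.01 0.01 0.01]
0.3 [0.01 0.02 0.02 0.01 0.07 0.08 0.01 0.01 0.09 0.09 0.09 0.2  0.27 0.27 0.14 0.09]
0.35 [0.01 0.02 0.01 0.01 0.07 0.08 0.01 0.01 0.06 0.06 0.06 0.06 0.28 0.28  nan  nan]
0.4 [0.01 0.01 0.01 0.01 0.08 0.08 0.01 0.01 0.08 0.09 0.09 0.09 0.29 0.29  nan  nan]
0.45 [0.01 0.01 0.01 0.01 0.08 0.08 0.01 0.01 0.1  0.1  0.1  0.1  0.29 0.29  nan  nan]
0.5 [0.01 0.02 0.01 0.01 0.01 0.07 0.01 0.01 0.1  0.1  0.1  0.1  0.29 0.3   nan  nan]
0.55 [0.02 0.03 0.02 0.01 0.01 0.01 0.08 0.08 0.09 0.09 0.08 0.08 0.29 0.31  nan  nan]
0.6 [0.01 0.01 0.01 0.01 0.01 0.01 0.08 0.08 0.06 0.01 0.07 0.08 0.29 0.29  nan  nan]
0.65 [0.01 0.01 0.01 0.01 0.01 0.01 0.01 0.01 0.01 0.08 0.08 0.08 0.29 0.29  nan  nan]
```

```bash
python3 -m inch '[[-1,[0,0,-1],[0,0,0]],[-1,[0,0,-1],[0,0,0]],[-1,[0,0,-1],[0,0,0]],[-1,[-0.95,-1,-1],[0,0,0]],[-1,[-0.95,-1,-1],[0,0,0]],[-1,[-0.95,-1,-1],[0,0,0]],[-1,[-0.95,-1,-1],[0,0,0]]]' 20
python3 -m inch '[[-1,[-0.95,-1,0],[0,0,0]],[-1,[-0.95,-1,0],[0,0,0]],[-1,[-0.95,-1,0],[0,0,0]]]'
python3 -m inch '[[-1,[-0.95,-1,0],[0,0,0]],[-1,[-0.95,-1,0],[0,0,0]],[-1,[-0.95,-1,0],[0,0,0]]]'
```

```text
t: 0.85
tcp_pos: [0.2566, 0.4643, 0.3308]
tool_rot: [0.162, 0.987, -0.002, -0.0]
force: [0.9, 0.6, 0.3]
finger_gap: 1.001
t: 1.15
tcp_pos: [0.3145, 0.3421, 0.3309]
tool_rot: [0.159, 0.987, -0.0, -0.0]
force: [0.8, 0.9, -0.1]
finger_gap: 1.0
t: 1.45
tcp_pos: [0.3737, 0.217, 0.3312]
tool_rot: [0.16, 0.987, 0.0, 0.0]
force: [0.5, 0.5, 0.8]
finger_gap: 0.998
```

```bash
python3 -m inch '[[-1,[-0.95,-1,0.3],[0,0,0.454]],[-1,[-0.95,-1,0.6],[0,0,0.454]],[-1,[-0.95,-1,1],[0,0,0.454]],[-1,[-0.95,-1,1],[0,0,0.454]],[-1,[-0.95,-1,1],[0,0,0.454]],[-1,[-0.95,-1,1],[0,0,0.454]],[-1,[-0.95,-1,1],[0,0,0.454]],[-1,[-0.95,-1,1],[0,0,0.454]],[-1,[-0.95,-1,1],[0,0,0.454]],[-1,[-0.95,-1,1],[0,0,0.454]],[-1,[-0.95,-1,1],[0,0,0.454]],[-1,[-0.95,-1,1],[0,0,0.454]],[-1,[-0.95,-1,1],[0,0,0.454]],[-1,[-0.95,-1,1],[0,0,0.454]],[-1,[-0.95,-1,1],[0,0,0.454]],[-1,[-0.95,-1,1],[0,0,0.454]],[-1,[-0.95,-1,1],[0,0,0.454]],[-1,[-0.95,-1,1],[0,0,0.454]],[-1,[-0.95,-1,1],[0,0,0.454]],[-1,[-0.95,-1,1],[0,0,0.454]]]'
python3 - <<'E'
from h import *
s=sense();ci=camera_info("wrist");p,d=snapshot("wrist");cv2.imwrite("pics/w1.png",p);np.save("pics/w1.npy",d)
np.savez("pics/w1ci.npz",**ci)
print(s['tcp_pos'],R.from_quat(s['tool_rot']).as_matrix().round(3),s['q'])
E
```

```text
t: 3.45
tcp_pos: [0.4318, 0.0942, 0.2311]
tool_rot: [1.0, -0.016, -0.0, -0.0]
force: [0.1, 0.0, 0.0]
finger_gap: 1.0
[0.43180162 0.09422795 0.23105535] [[ 1.    -0.031 -0.   ]
 [-0.031 -1.     0.   ]
 [-0.    -0.    -1.   ]] [-3.92380158e-02  2.82464405e-01  1.87227037e+00  3.80182603e-04
  9.86877783e-01  1.56259637e+00]
```

View pics/w1.png

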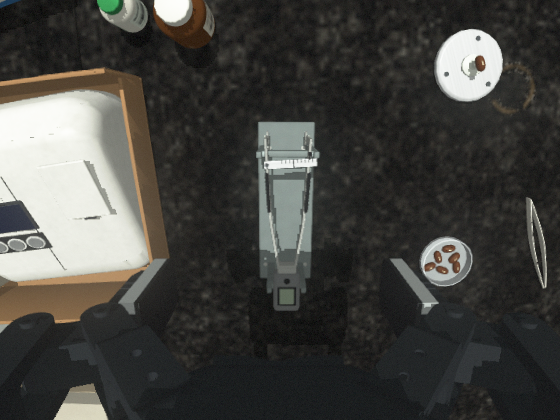

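Run:
```python
import cv2,numpy as np
a=cv2.imread("pics/w1.png")
c1=cv2.resize(a[115:315,245:330],None,fx=3,fy=3,interpolation=cv2.INTER_CUBIC)[:600]
c2=cv2.resize(a[20:110,425:540],None,fx=4.5,fy=4.5,interpolation=cv2.INTER_CUBIC)
o=np.zeros((600,800,3),np.uint8);o[:c1.shape[0],:c1.shape[1]]=c1;o[:c2.shape[0],270:270+c2.shape[1]]=c2
cv2.imwrite("pics/z2.png",o)
```

```text
(no output)
```

View pics/z2.png

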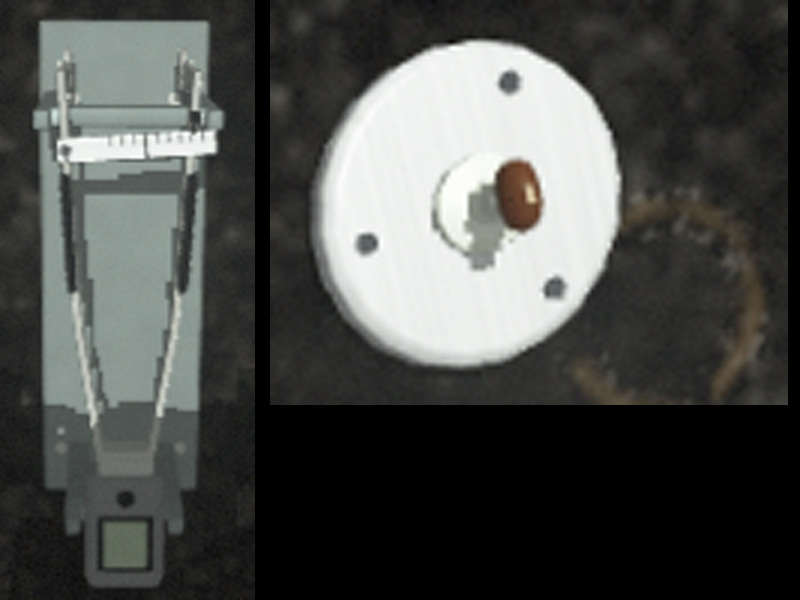

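```bash
cat >> h.py <<'E'
def bean(ci,p,box):
    a=p.astype(int);u0,u1,v0,v1=box
    s=np.zeros(a.shape[:2],np.uint8);s[v0:v1,u0:u1]=((a[...,2]-a[...,0]>25)&(a[...,2]-a[...,1]>15))[v0:v1,u0:u1]
    n,l,st,c=cv2.connectedComponentsWithStats(s);i=1+np.argmax(st[1:,4]);s=(l==i).astype(np.uint8)
    M=cv2.moments(s,True);th=.5*np.arctan2(2*M['mu11'],M['mu20']-M['mu02']);c=np.array((M['m10']/M['m00'],M['m01']/M['m00']));dd=6*np.array([np.cos(th),np.sin(th)])
    P=onplane(ci,[c,c-dd,c+dd],.027);return M['m00'],c,P[0],np.degrees(np.arctan2(*(P[2]-P[1])[[1,0]]))
E
python3 - <<'E'
from h import *
ci=dict(np.load("pics/w1ci.npz"));p=cv2.imread("pics/w1.png")
print("bean",bean(ci,p,(470,492,45,80)))
f=lambda x,y:(245+(x-1)/3,115+(y-1)/3)
for n,q,z in [("padL",(68,230),.076),("padR",(188,230),.076),("head",(124,543),.076),("scaleL",(57,150),.076),("scaleR",(217,142),.076),("earL",(35,119),.072),("earR",(222,119),.072)]:print(n,onplane(ci,[f(*q)],z).round(4))
a=p.astype(int);m=np.zeros((420,560),np.uint8);m[20:105,430:506]=(a.min(2)>110)[20:105,430:506]
cnt=max(cv2.findContours(m,0,1)[0],key=cv2.contourArea);e=cv2.fitEllipse(cv2.convexHull(cnt));print("stage",e,onplane(ci,[e[0]],.008))
E
```

```text
bean (112.0, array([480.09821429,  62.85714286]), array([ 0.54260533, -0.10627258,  0.027     ]), np.float64(-166.70157707827667))
padL [[0.4311 0.1041 0.076 ]]
padR [[0.43   0.0685 0.076 ]]
head [[0.3265 0.0901 0.076 ]]
scaleL [[0.455  0.1064 0.076 ]]
scaleR [[0.4559 0.0598 0.076 ]]
earL [[0.4638 0.1126 0.072 ]]
earR [[0.4621 0.0579 0.072 ]]
stage ((468.59124755859375, 64.78868865966797), (66.57455444335938, 73.4352798461914), 22.432538986206055) [[ 0.54304612 -0.10481663  0.008     ]]
```

```bash
python3 -m inch '[[-1,[-0.02,0.078,0.4],[0,0,0]],[-1,[-0.02,0.078,0.8],[0,0,0]],[-1,[-0.02,0.078,1],[0,0,0]],[-1,[-0.02,0.078,1],[0,0,0]]]' 20
python3 -m inch '[[-1,[0,0,0.3],[0,0,0]],[-1,[0,0,0.6],[0,0,0]],[-1,[0,0,0.85],[0,0,0]],[-1,[0,0,0.85],[0,0,0]]]'
python3 - <<'E'
from h import *
s=sense();ci=camera_info("wrist");p,d=snapshot("wrist");cv2.imwrite("pics/w2.png",p)
np.savez("pics/w2ci.npz",**ci)
print(s['tcp_pos'])
E
```

```text
t: 3.9
tcp_pos: [0.4274, 0.0862, 0.129]
tool_rot: [1.0, -0.015, -0.003, -0.0]
force: [-0.3, 0.4, -0.8]
finger_gap: 0.999
t: 4.3
tcp_pos: [0.4288, 0.0861, 0.045]
tool_rot: [1.0, -0.015, -0.002, -0.0]
force: [-1.2, 0.4, 0.1]
finger_gap: 1.001
[0.42883123 0.08608662 0.04502903]
```

View pics/w2.png

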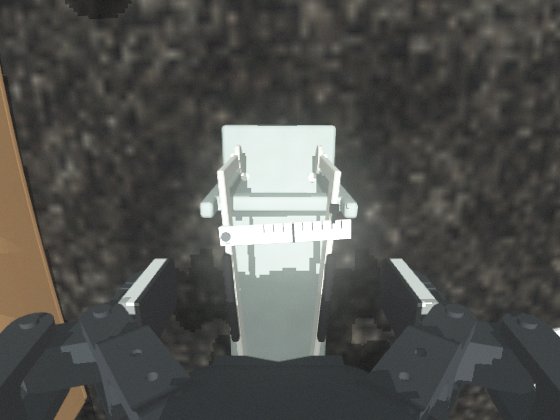

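```bash
python3 -m inch '[[0.15,[0,0,0],[0,0,0]],[0.15,[0,0,0],[0,0,0]],[0.15,[0,0,0],[0,0,0]],[0.15,[0,0,0],[0,0,0]],[0.15,[0,0,0],[0,0,0]],[0.15,[0,0,0],[0,0,0]]]' 20
python3 -m inch '[[0.3,[0,0,0],[0,0,0]],[0.3,[0,0,0],[0,0,0]],[0.3,[0,0,0],[0,0,0]],[0.3,[0,0,0],[0,0,0]]]' 20
python3 - <<'E'
from h import *
s=sense();ci=camera_info("wrist");p,d=snapshot("wrist")
np.savez("pics/w3ci.npz",**ci);cv2.imwrite("pics/w3.png",p)
cv2.imwrite("pics/w3z.png",cv2.resize(p[110:310,180:400],None,fx=3.5,fy=3,interpolation=cv2.INTER_CUBIC)[:600])
print(s['tcp_pos'])
E
```

```text
t: 4.95
tcp_pos: [0.43, 0.0859, 0.0469]
tool_rot: [1.0, -0.016, 0.001, 0.0]
force: [0.2, -0.3, 3.7]
finger_gap: 0.426
t: 5.35
tcp_pos: [0.4302, 0.0859, 0.0469]
tool_rot: [1.0, -0.016, 0.001, 0.0]
force: [-0.3, -0.1, 9.4]
finger_gap: 0.351
[0.43018774 0.08590052 0.04693575]
```

View pics/w3z.png

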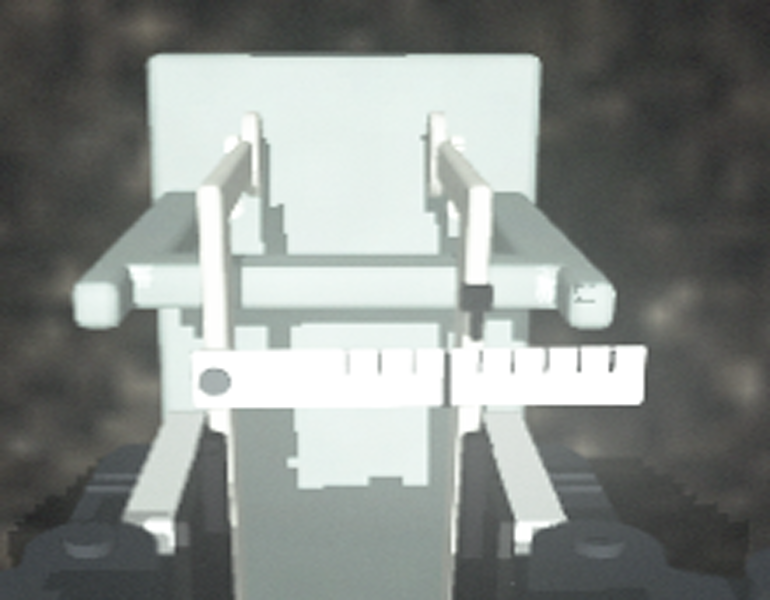

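```bash
python3 -m inch '[[0.32,[0,0,-0.01],[0,0,0]],[0.342,[0,0,-0.03],[0,0,0]],[0.342,[0,0,-0.1],[0,0,0]],[0.342,[0,0,-0.3],[0,0,0]],[0.342,[0,0,-0.5],[0,0,0]],[0.342,[0,0,-0.7],[0,0,0]],[0.342,[0,0,-0.8],[0,0,0]],[0.342,[0,0,-0.8],[0,0,0]],[0.342,[0,0,-0.8],[0,0,0]],[0.342,[0,0,-0.8],[0,0,0]]]' 20
python3 - <<'E'
from h import *
s=sense();ci=camera_info("wrist");p,d=snapshot("wrist")
np.savez("pics/w4ci.npz",**ci);cv2.imwrite("pics/w4.png",p)
cv2.imwrite("pics/w4z.png",cv2.resize(p[110:310,180:400],None,fx=3.5,fy=3,interpolation=cv2.INTER_CUBIC)[:600])
print(s['tcp_pos'],R.from_quat(s['tool_rot']).as_matrix().round(3))
p,d=snapshot("scene");cv2.imwrite("pics/s4.png",cv2.resize(p[130:290,150:350],None,fx=4,fy=3.75,interpolation=cv2.INTER_CUBIC)[:600])
E
```

```text
t: 6.4
tcp_pos: [0.4286, 0.086, 0.1256]
tool_rot: [1.0, -0.016, -0.001, -0.0]
force: [-0.2, 0.8, -0.5]
finger_gap: 0.329
[0.42860315 0.08596817 0.12557822] [[ 0.999 -0.032 -0.002]
 [-0.032 -0.999  0.   ]
 [-0.002 -0.    -1.   ]]
```

View pics/w4z.png

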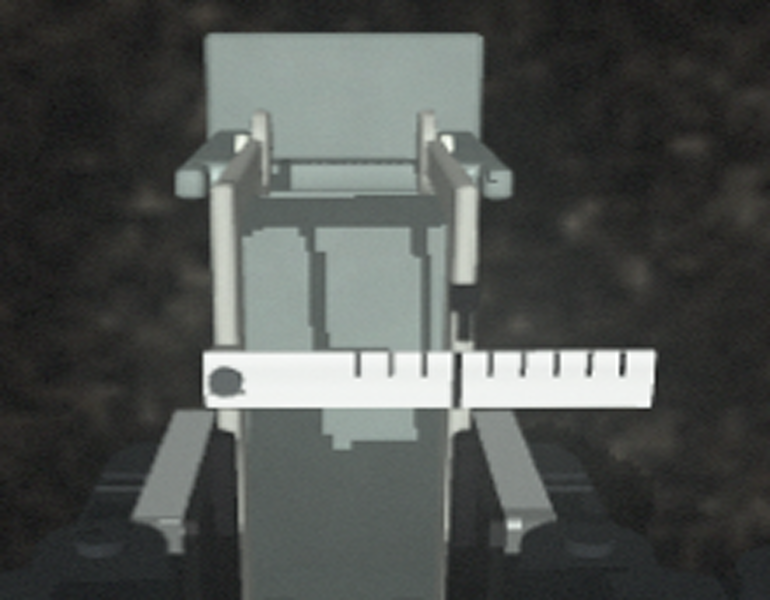

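View pics/s4.png

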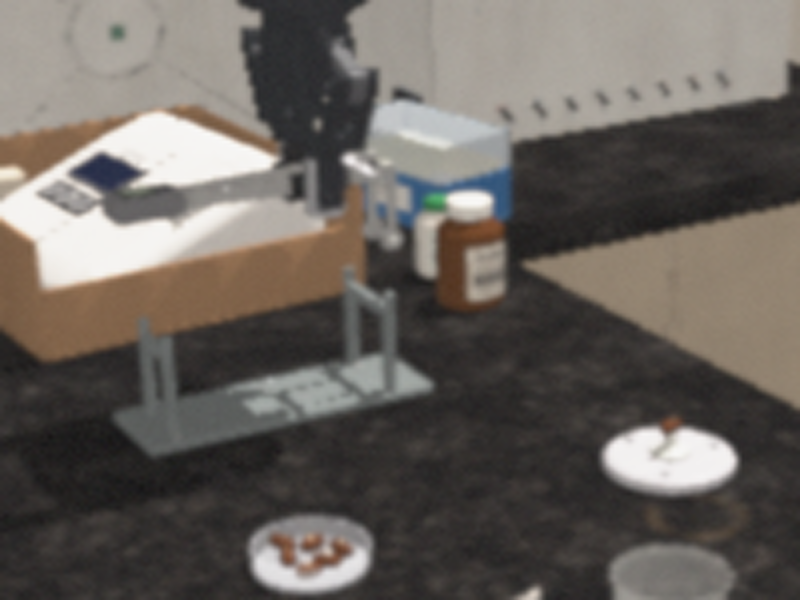

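Run:
```python
from h import *
ci=dict(np.load("pics/w4ci.npz"));cs=camera_info("scene")
tcp=np.array([.4286,.08597,.12558]);yaw=-.032
Rz=R.from_euler('z',yaw)
g=tcp+[0,0,.021]
pts={"scaleNearL":(.0215,None,.008),}
B=[("armendL",(.048,.013,.005)),("armendR",(.048,-.013,.005)),("scale front ctr",(.0285,0,.007)),("scale rear ctr",(.0215,0,.007)),("pl bottomL",(.045,.011,-.052)),("plR bot",(.045,-.011,-.052)),("pl frontL",(.052,.011,-.045)),("head rear top R",(-.121,-.013,.008)),("head rear bot R",(-.121,-.013,-.008)),("head front top R",(-.079,-.013,.008)),("head front bot R",(-.079,-.013,-.008))]
for n,b in B:
    P=g+Rz.apply(b);w=proj(ci,[P])[0];s=proj(cs,[P])[0]
    print(n,"wz",((w-[180,110])*[3.5,3]).round(0),"sz",((s-[150,130])*[4,3.75]).round(0))
```

```text
armendL wz [213. 177.] sz [369. 146.]
armendR wz [477. 177.] sz [390. 157.]
scale front ctr wz [345. 343.] sz [349. 154.]
scale rear ctr wz [345. 399.] sz [338. 155.]
pl bottomL wz [269. 140.] sz [369. 235.]
plR bot wz [420. 140.] sz [386. 245.]
pl frontL wz [265. 102.] sz [379. 222.]
head rear top R wz [ 435. 1197.] sz [109. 200.]
head rear bot R wz [ 429. 1106.] sz [111. 227.]
head front top R wz [ 445. 1021.] sz [182. 188.]
head front bot R wz [436. 933.] sz [184. 214.]
```

```bash
python3 -m inch '[[0.342,[0.03,0.1,0],[0,0,0]],[0.342,[0.1,0.3,0],[0,0,-0.01]],[0.342,[0.2,0.5,0],[0,0,-0.02]],[0.342,[0.3,0.7,0],[0,0,-0.03]],[0.342,[0.4,0.9,0],[0,0,-0.04]],[0.342,[0.4,1,0],[0,0,-0.044]],[0.342,[0.4,1,0],[0,0,-0.044]],[0.342,[0.4,1,0],[0,0,-0.044]]]' 20
python3 - <<'E'
from h import *
s=sense();m=R.from_quat(s['tool_rot']).as_matrix();d=np.array([.4999,-.1157,.1256])-s['tcp_pos'];print(s['tcp_pos'],m.round(3),m.T@d)
E
```

```text
t: 7.3
tcp_pos: [0.4656, -0.0155, 0.126]
tool_rot: [0.993, 0.121, -0.001, -0.0]
force: [0.6, 0.5, -0.2]
finger_gap: 0.329
[ 0.46562318 -0.01551726  0.12595427] [[ 0.971  0.241 -0.001]
 [ 0.241 -0.971  0.   ]
 [-0.001 -0.001 -1.   ]] [0.00916423 0.10548721 0.00026597]
```

```bash
python3 -m inch '[[0.342,[0.01,0.1,0],[0,0,0]],[0.342,[0.03,0.3,0],[0,0,0]],[0.342,[0.05,0.5,0],[0,0,0]],[0.342,[0.07,0.7,0],[0,0,0]],[0.342,[0.09,0.9,0],[0,0,0]],[0.342,[0.09,1,0],[0,0,0]],[0.342,[0.09,1,0],[0,0,0]],[0.342,[0.09,1,0],[0,0,0]]]' 20
python3 - <<'E'
from h import *
s=sense();ci=camera_info("wrist");p,d=snapshot("wrist")
np.savez("pics/w5ci.npz",**ci);cv2.imwrite("pics/w5.png",p)
cv2.imwrite("pics/w5z.png",cv2.resize(p[60:260,180:400],None,fx=3.5,fy=3,interpolation=cv2.INTER_CUBIC)[:600])
m=R.from_quat(s['tool_rot']).as_matrix();print(s['tcp_pos'],m.round(3))
print(bean(ci,p,(240,320,60,230)))
E
```

```text
t: 8.1
tcp_pos: [0.4983, -0.1094, 0.1261]
tool_rot: [0.993, 0.122, -0.001, -0.001]
force: [0.6, 1.1, -1.0]
finger_gap: 0.331
[ 0.4983026  -0.10942041  0.12612861] [[ 0.97   0.242 -0.001]
 [ 0.242 -0.97   0.001]
 [-0.001 -0.001 -1.   ]]
(182.0, array([288.42857143, 146.6043956 ]), array([ 0.54248973, -0.10559705,  0.027     ]), np.float64(-162.6858576623257))
```

View pics/w5z.png

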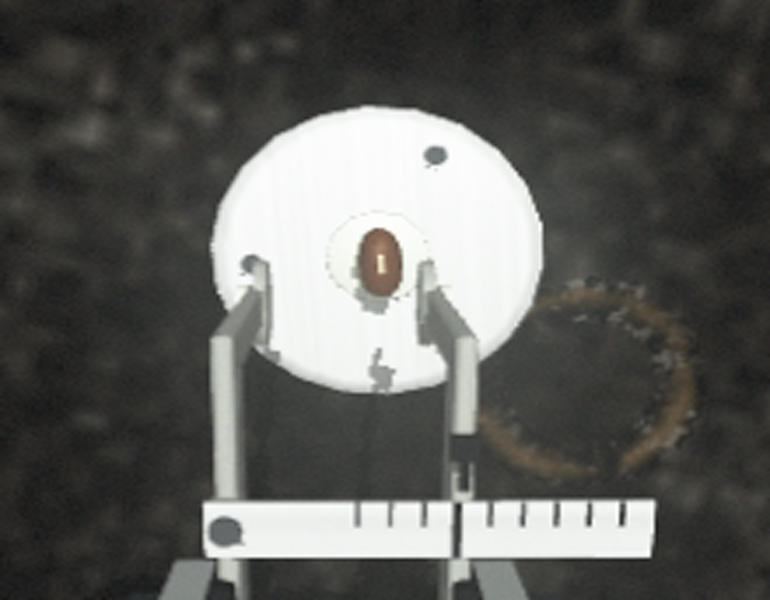

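Run:
```python
from h import *
ci=dict(np.load("pics/w5ci.npz"));s=sense()
m=R.from_quat(s['tool_rot']);t=s['tcp_pos']
for n,b in [("plL in bot",(.045,.010,-.052)),("plR in bot",(.045,-.010,-.052)),("plL front mid",(.052,.010,-.045)),("plR front mid",(.052,-.010,-.045)),("armendL",(.048,.013,.005)),("armendR",(.048,-.013,.005)),("scale front",(.0285,0,.007)),("scale rear",(.0215,0,.007))]:
    P=t+m.apply([b[0]-.001,-b[1],-b[2]-.021]);print(n,P.round(4),((proj(ci,[P])[0]-[180,60])*[3.5,3]).round(0))
```

```text
plL in bot [ 0.5384 -0.0887  0.0951] [273. 297.]
plR in bot [ 0.5433 -0.1081  0.0951] [411. 297.]
plL front mid [ 0.5452 -0.087   0.1021] [269. 260.]
plR front mid [ 0.5501 -0.1064  0.1021] [414. 260.]
armendL [ 0.5407 -0.0851  0.1521] [210. 336.]
armendR [ 0.547  -0.1104  0.1521] [473. 336.]
scale front [ 0.5249 -0.1025  0.1541] [341. 502.]
scale rear [ 0.5181 -0.1042  0.1541] [341. 557.]
```

```bash
python3 -m inch '[[0.345,[0,0.04,0.05],[0,0,-0.002]],[0.345,[0,0.078,0.2],[0,0,-0.004]],[0.345,[0,0.078,0.35],[0,0,-0.004]],[0.345,[0,0.078,0.4],[0,0,-0.004]],[0.345,[0,0.078,0.4],[0,0,-0.004]],[0.345,[0,0.078,0.4],[0,0,-0.004]]]' 20
python3 - <<'E'
from h import *
s=sense();ci=camera_info("wrist");p,d=snapshot("wrist")
np.savez("pics/w6ci.npz",**ci);cv2.imwrite("pics/w6.png",p)
cv2.imwrite("pics/w6z.png",cv2.resize(p[60:260,180:400],None,fx=3.5,fy=3,interpolation=cv2.INTER_CUBIC)[:600])
m=R.from_quat(s['tool_rot']);t=s['tcp_pos'];print(t,m.as_matrix().round(3))
b=bean(ci,p,(240,320,60,230));print(b,((b[1]-[180,60])*[3.5,3]))
mid=t+m.apply([.044,0,.024]);print(mid,m.inv().apply(b[2]-mid))
for n,b in [("plL front mid",(.052,.010,-.045)),("plR front mid",(.052,-.010,-.045)),("armendL",(.048,.013,.005)),("armendR",(.048,-.013,.005))]:
    P=t+m.apply([b[0]-.001,-b[1],-b[2]-.021]);print(n,((proj(ci,[P])[0]-[180,60])*[3.5,3]).round(0))
E
```

```text
t: 8.75
tcp_pos: [0.501, -0.1175, 0.0865]
tool_rot: [0.991, 0.135, 0.0, 0.0]
force: [0.9, 0.1, -1.1]
finger_gap: 0.325
[ 0.50101584 -0.11746603  0.08648126] [[ 0.964  0.267  0.   ]
 [ 0.267 -0.964 -0.   ]
 [ 0.     0.    -1.   ]]
(259.0, array([277.57915058, 154.18918919]), array([ 0.54252087, -0.10553417,  0.027     ]), np.float64(-162.08267448443783)) [341.52702703 282.56756757]
[ 0.54341871 -0.10571285  0.06248419] [-0.00081985 -0.00041388  0.03548412]
plL front mid [272. 260.]
plR front mid [416. 260.]
armendL [213. 335.]
armendR [476. 335.]
```

View pics/w6z.png

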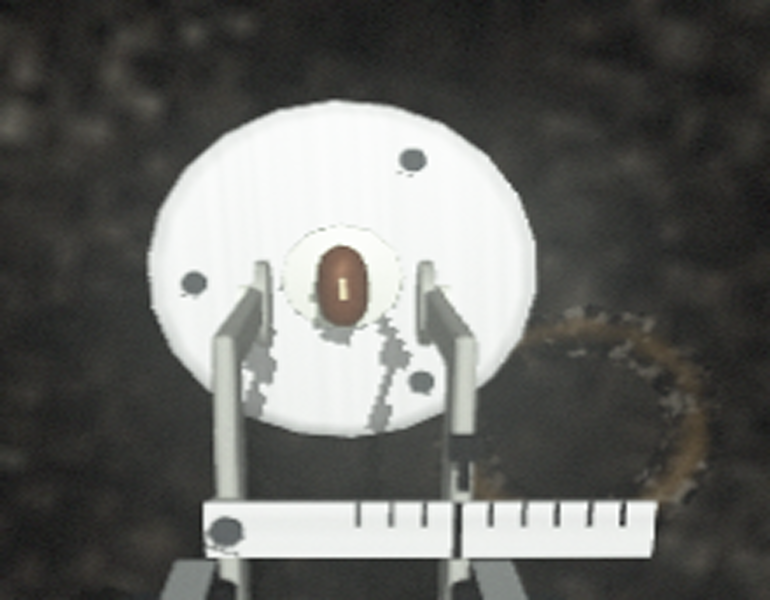

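```bash
python3 -m inch '[[0.345,[-0.008,-0.006,0.02],[0,0,0]],[0.345,[-0.008,-0.006,0.08],[0,0,0]],[0.345,[-0.008,-0.006,0.14],[0,0,0]],[0.345,[-0.008,-0.006,0.2],[0,0,0]],[0.345,[-0.008,-0.006,0.25],[0,0,0]],[0.345,[-0.008,-0.006,0.3],[0,0,0]],[0.345,[-0.008,-0.006,0.33],[0,0,0]],[0.345,[-0.008,-0.006,0.345],[0,0,0]],[0.345,[-0.008,-0.006,0.35],[0,0,0]],[0.345,[-0.008,-0.006,0.35],[0,0,0]],[0.345,[-0.008,-0.006,0.35],[0,0,0]]]' 20
python3 - <<'E'
from h import *
s=sense();ci=camera_info("wrist");p,d=snapshot("wrist")
np.savez("pics/w7ci.npz",**ci);cv2.imwrite("pics/w7.png",p)
c1=cv2.resize(p[60:260,200:380],None,fx=2.2,fy=2.2,interpolation=cv2.INTER_CUBIC)
m=R.from_quat(s['tool_rot']);t=s['tcp_pos'];print(t,s['force'],s['finger_gap'])
b=bean(ci,p,(240,320,60,230));print(b)
mid=t+m.apply([.044,0,.024]);print(mid,m.inv().apply(b[2]-mid))
q,d=snapshot("scene");cv2.imwrite("pics/s7.png",q);cs=camera_info("scene")
c2=cv2.resize(q[200:270,280:350],None,fx=5.6,fy=5.6,interpolation=cv2.INTER_CUBIC)
o=np.zeros((440,800,3),np.uint8);o[:440,:396]=c1;o[:392,400:792]=c2;cv2.imwrite("pics/z7.png",o)
for n,P in [("bean",b[2])]+[(f"plR {v}",mid+m.apply([0,.010,v])) for v in(0,.007)]+[(f"armR {v}",mid+m.apply([0.003,.013,v])) for v in(-.05,-.04)]+[("headRtop",t+m.apply([-.08,.013,-.029])),("headRbot",t+m.apply([-.08,.013,-.013]))]:
    print(n,((proj(cs,[P])[0]-[280,200])*5.6+[400,0]).round(0),proj(cs,[P])[0].round(1))
E
```

```text
t: 9.9
tcp_pos: [0.5001, -0.1174, 0.0515]
tool_rot: [0.991, 0.135, 0.0, 0.0]
force: [0.2, -1.1, 0.5]
finger_gap: 0.329
[ 0.50013774 -0.11736764  0.05151829] [ 0.21909428 -1.095308    0.47699625] 0.3293900037976045
(362.0, array([278.35911602, 160.95856354]), array([ 0.54246959, -0.10567382,  0.027     ]), np.float64(-161.71719611625662))
[ 0.54255539 -0.10564287  0.02753344] [-9.11301384e-05  6.78336547e-06  5.33414854e-04]
bean [602. 240.] [316.1 242.9]
plR 0 [623. 247.] [319.8 244. ]
plR 0.007 [622. 263.] [319.7 246.9]
armR -0.05 [638. 127.] [322.6 222.7]
armR -0.04 [637. 151.] [322.4 227. ]
headRtop [417. 229.] [283.1 240.9]
headRbot [417. 270.] [283.1 248.3]
```

View pics/z7.png

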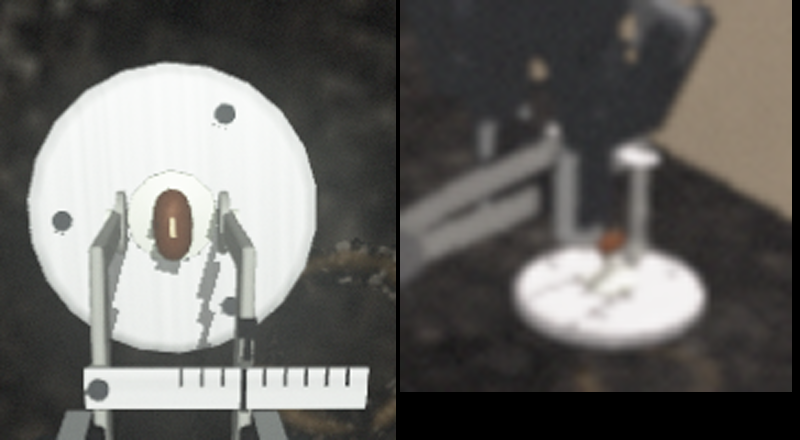

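```bash
python3 -m inch '[[0.345,[0,0,0],[0,0,0]],[0.345,[0,0,0],[0,0,0]],[0.345,[0,0,0],[0,0,0]],[0.345,[0,0,0],[0,0,0]],[0.345,[0,0,0],[0,0,0]],[0.345,[0,0,0],[0,0,0]],[0.345,[0,0,0],[0,0,0]],[0.345,[0,0,0],[0,0,0]],[0.345,[0,0,0],[0,0,0]],[0.345,[0,0,0],[0,0,0]],[0.345,[0,0,0],[0,0,0]],[0.345,[0,0,0],[0,0,0]],[0.345,[0,0,0],[0,0,0]],[0.345,[0,0,0],[0,0,0]],[0.345,[0,0,0],[0,0,0]],[0.345,[0,0,0],[0,0,0]],[0.345,[0,0,0],[0,0,0]],[0.345,[0,0,0],[0,0,0]],[0.345,[0,0,0],[0,0,0]],[0.345,[0,0,0],[0,0,0]]]' 20
python3 -m inch '[[0.345,[0,0,0],[0,0,0]],[0.345,[0,0,0],[0,0,0]],[0.345,[0,0,0],[0,0,0]],[0.345,[0,0,0],[0,0,0]],[0.345,[0,0,0],[0,0,0]],[0.345,[0,0,0],[0,0,0]],[0.345,[0,0,0],[0,0,0]],[0.345,[0,0,0],[0,0,0]],[0.345,[0,0,0],[0,0,0]],[0.345,[0,0,0],[0,0,0]],[0.345,[0,0,0],[0,0,0]],[0.345,[0,0,0],[0,0,0]],[0.345,[0,0,0],[0,0,0]],[0.345,[0,0,0],[0,0,0]],[0.345,[0,0,0],[0,0,0]]]' 20
python3 - <<'E'
from h import *
s=sense();p,d=snapshot("wrist");q,d=snapshot("top")
c1=cv2.resize(p[60:260,200:380],None,fx=2.2,fy=2.2,interpolation=cv2.INTER_CUBIC)
c2=cv2.resize(q[130:280,260:410],None,fx=2.6,fy=2.6)
o=np.zeros((440,800,3),np.uint8);o[:440,:396]=c1;o[:390,400:790]=c2;cv2.imwrite("pics/z8.png",o)
print(s['tcp_pos'],s['force'],s['finger_gap'])
E
```

```text
t: 12.0
tcp_pos: [0.5, -0.1173, 0.0513]
tool_rot: [0.991, 0.135, 0.0, 0.0]
force: [0.7, -0.6, -0.2]
finger_gap: 0.33
t: 13.5
tcp_pos: [0.5, -0.1173, 0.0513]
tool_rot: [0.991, 0.134, -0.0, -0.0]
force: [-0.5, 0.1, -0.7]
finger_gap: 0.329
[ 0.49998268 -0.11730155  0.05130882] [-0.48391592  0.11537638 -0.71390815] 0.32875087790033436
```

View pics/z8.png

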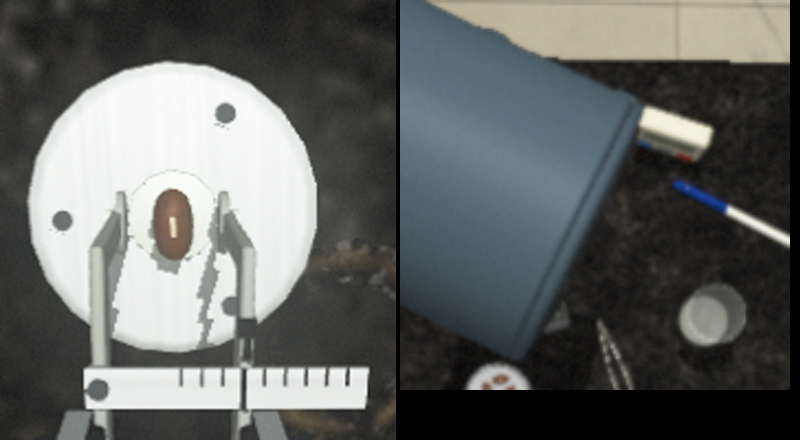

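```bash
python3 -c "from station import *; print(sign_off())"
```

```text
the job is handed in; nothing more can be done
None
```

I took the tweezers off the stand and lowered the plates astride the bean. I squeezed the arms to the 20 mm mark, held for 3.5 s, and handed the job in at about 13.6 s still holding them. `sign_off()` gave no verdict.

**Position:** the last measurement, just before the hold, put the plates' midpoint within about 0.5 mm of the bean's centre, both sideways and in height. The height comes from the grasp geometry, not a direct view. The arm moved about 0.2 mm during the hold.

**Gap:** the pointer sat at the long line, drawn about half a millimetre of plate gap to its wide side, which I put down partly to viewing angle. The finger opening of 0.329 also works out to about 20 mm.

**Alignment and level:** the tweezers were turned about 15.5° from the world x axis. My estimates of the bean's direction spread from 13° to 18°, so the error is within about 3° against the 14° allowed. I checked level only just after lifting, in the scene camera, and it looked right; later close-ups showed no change.

**Forces and other objects:**
- The wrist force stayed around 1 N through the hold, with no sign of touching the bean or stage.
- The beaker and timer looked undisturbed in the last top view. The arm hid the bottle there, but its path kept well clear of it.

**Disagreement between cameras:** the scene camera put the bean and the right plate about 2 px away from where I predicted. Both were off in the same direction, which fits the stated calibration error.

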